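# Push the empty tin through the sprung scrap flap of a chopping stand

## Task

Clear the empty tin off the chopping stand into its scrap box: press the sprung flap down and open with one finger, keep it open, and push the tin along the board and through the opening with the other finger. The tin is only ever pushed, never picked up, and the flap is left to spring shut again behind it. Leave everything else where it stands.

Things in the scene. Friction and masses are not known exactly. Their poses are not given: they have to be found in the camera images.
- stand: bamboo chopping stand, fixed: board 270 (x) x 240 (y) x 14 mm thick, top face 150 mm above the worktop, on a hollow scrap box (floor 12 mm up, 8 mm walls, hollow under the whole board). Origin: centre of its underside; x runs from the plain board (x -135 to +15 mm) towards the scrap opening (x +15 to +109, y -87 to +87 mm); y left of that, z up. Flat rims around the opening
- flap (a joint): steel flap over the opening, 90 (x) x 170 (y) mm, 4 mm sheet, hinged at its far edge. 0 = shut; pressing the plate down opens it (rad), free edge swinging down into the box, stop at 1.35. A spring shuts it when released (0.1 N m at first, up to 0.2: 2 to 10 N on a finger, more near the hinge). The tin drops through once it is open 0.8 rad or more
- flap_edge (a point): middle of the flap's free edge, upper side; moves with the flap. Shut, it stands 23 mm above the board at stand x = +17 mm: the plate rises from the hinge to this edge like a shallow ramp, and a skirt hangs from the edge down to board level, so that a tin pushed against the shut flap is stopped
- flap_hinge (a point): middle of the flap's hinge line: stand x = +107 mm, y = 0, level with the board's top face. The hinge line runs along the stand's y
- tin: small empty metal food tin standing on the plain part of the board, open at the top, 44 mm across and 30 mm high, 2.5 mm wall, about 35 g; origin at the centre of its underside
- knife: paring knife lying along the stand's right (-y) rim, 160 mm long, 14 mm high, black handle; origin under the middle; leave alone
- salt: white salt pot, 36 mm across, 44 mm high, on the near left corner of the board; origin at the centre of its underside; leave alone
- bowl: blue bowl on the worktop, 116 mm across, 55 mm high; leave alone
- mug: white mug on the worktop, 80 mm across, 90 mm high; leave alone
- sauce: brown sauce bottle on the worktop, 60 mm across, 200 mm high; leave alone
- jar: jar on the worktop, 76 mm across, 110 mm high; leave alone
- full_can: full tin can on the worktop, 74 mm across, 85 mm high; leave alone

How it is judged:
On the way, in this order (a step that is already met when the one before it is completed fails the run):
1. a finger presses the flap open (0.35 rad or more) while the tin still stands on the board (value of joint flap above 0.35 rad and z of tin in the frame of stand above 0.14 m and x of tin in the frame of stand below 0.015 m and contact force between the fingers and flap above 0.2 N), for 0.2 s.
2. the tin has gone through the opening into the box (z of tin in the frame of stand below 0.1 m), for 0.1 s.
At the end, for the whole second after the job is handed in: the tin lies at rest inside the scrap box, at least 60 mm below the board's top face, and the flap is shut again (within 0.06 rad) (z of tin in the frame of stand between 0 and 0.09 m and x of tin in the frame of stand between -0.127 and 0.127 m and y of tin in the frame of stand between -0.112 and 0.112 m and linear speed of tin below 0.03 m/s and value of joint flap below 0.06 rad); the robot touches nothing.
It fails at once if the tin is lifted more than 12 mm off the board (z of tin in the frame of stand above 0.162 m).
It fails at once if another thing is moved by more than 30 mm (distance of any of knife, salt, bowl, mug, sauce, jar, full_can from where it was at the start of the episode above 0.03 m).
It also fails if it takes over 45 s, if anything falls off the work surface, if the arm or the gripper's body presses on something with over 40 N, if the wrist force passes 120 N, or if a joint passes its speed limit or range.

## Robot

A 7-joint arm with a two-finger parallel gripper is mounted at the origin on the work surface. World frame = base frame: x ahead of the robot, y to its left, z up, the work surface at z = 0. Lengths are in m, angles in rad, forces in N, time in s.
With the tool pointing down it reaches from about 0.425 to 0.925 m from the base axis. Payload 6.8 kg.
Tool frame: the origin (TCP) lies at the very end of the fingers, on their centre line; the grasp point (between the pads) lies 19 mm behind it (r.grip_depth is the distance from the TCP to the grasp point, in m); z points along the fingers, y is the direction in which the jaws open and shut (so a half turn about z gives the same grasp; the last joint's range is limited). The gripper opens to 85 mm and grips with 20 to 120 N. Pads are 22 mm wide; open, the fingers measure 114 mm over their backs; the gripper's body (76 mm by 85 mm) begins 54 mm behind the grasp point. The pads swing forward as they close: fully open they stand 13 mm farther back than shut.
Start: joints at [-1.272, 0.477, 0.022, 1.555, -0.011, 1.109, -0.083], TCP at [0.267, 0.62, 0.231] pointing down, gripper open.
Joint ranges: [-2.96, 2.96], [-0.34, 2.1], [-1.41, 1.46], [0.24, 2.44], [-1.37, 4.51], [0.17, 1.92], [-2.96, 2.96]. Speed limits (rad/s): [2.39, 2.39, 3.14, 3.14, 3.14, 3.14, 3.14].

## Interface

Orientations are given as a rotation vector (axis times angle).
In Python, from bench import status, eyes, workorder, spotter, r gives the robot as it stands.
- The arm moves only by the tool drive_tool, never from a script. Its argument "commands" is a list of rows, each an object of numbers: "rx", "ry", "rz": the turn, a rotation vector about the world's x, y, z normalised to -1 to 1, where 1 is 8 degrees; "tx", "ty", "tz": the shift along the world's x, y, z normalised to -1 to 1, where 1 is 20 mm; "grip": the closure, from -1 (fully open) to 1 (shut). A call has 1 to 10 rows; each row shifts and turns the commanded pose from where the row before left it; what a row does not reach is not made up. A row lasts 1/8 s, in which the tool goes at most 62.5 mm and 10.7 degrees, less where a joint would pass 70% of its speed; a pose out of reach is approached as far as the arm can. A call with a number of a shift or a turn outside -1 to 1 is refused whole. A call with a gripper value outside its range is refused whole. The fingers move at their own pace and stop on an object; "grip_force" is the grip in N (left out, the last holds). Time passes only in rows, so rows that do not move let the fingers close. It gives the time, the measured TCP pose, the force and the opening at its end, in the units of the state.
- status.get_obs(): the state, without advancing time (a new reading comes with each control period).
- eyes.grab_frame(name): name is "scene" or "top" or "wrist"; returns a dict with "frame" (384x512x3 uint8, blue, green, red), "range_z" (384x512 float32, m along the optical axis (not along the pixel's ray), 0 where there is no reading), "fx", "fy", "cx", "cy" (pixels), "T" (4x4, takes a point from camera to world coordinates); the wrist camera has in their place "T_tool_cam" (4x4, takes a point from camera to tool coordinates, whose origin is the TCP and whose axes are the flange's). Camera axes: x right, y down, z forward; pixel columns grow to the right and rows downward; lengths in m; the calibration is good to about 2 mm. The wrist camera is an equidistant fisheye: a pixel r from the principal point sees the ray r / f radians off the axis. A picture is of the moment at which its call begins: read the wrist's pose just before it.
- workorder.hand_in(): hands the job in, once; it reports no verdict.
Trained networks look in the newest picture that a camera, given by its name, has taken for a name from the list of things; names that differ only in an ending like _2 or _b are one class to them, and where a whole thing is asked for, a point or a joint stands for the part that bears it (a point fixed in the world has none). Each returns a list of dicts, best first, with "confidence" (0 to 1); they miss things now and then, are a little off and sometimes report something else, mostly with a low value. They report only what shows in the picture. A call takes as long as a camera call.
- spotter.boxes_of(camera, target): "position" ([column, row] as shares, 0 to 1, of the picture: columns of its width, rows of its height, amid what is visible of it).
- spotter.masks_of(camera, target): "mask" (384x512 bool, what is visible of it) and "position" ([column, row] as shares, 0 to 1, of the picture: columns of its width, rows of its height, amid what is visible of it).
The state is a dict: "clock": time; "joints": joint angles; "qvel": joint speeds; "tau": joint torques, N m; "tcp_pos": TCP position; "orientation": TCP orientation; "contact_force": force on the tool from outside, world axes, zero at the start; "moment": the same for the moment, N m; "grip_width": finger opening in m.
Only numpy, scipy, OpenCV 4.12 (cv2) and the standard library are available. Lean on these libraries where they do the work, as an engineer would, in place of code of your own. Each camera call takes 0.05 s, during which the arm holds its last target.

## Working session

There is one attempt and no reset: what is moved stays moved. The work goes in short steps, Python scripts to look and compute and a tool call to move; the robot and the scene stay as the last step left them, time stands still between calls to the robot, and variables do not carry over. Pictures are saved under pics/ and viewed, and the job is handed in when it is done.

Besides the shell and the picture viewer there is one more tool, called after "Call:" by a JSON object that holds its "api" and its "payload". drive_tool: Moves the arm, as the interface text tells. Scaled input: -1 to 1 covers 20 mm each way for a shift and 8 degrees each way for a turn. Its arguments: {"type":"object","properties":{"commands":{"type":"array","items":{"type":"object","properties":{"rx":{"type":"number"},"ry":{"type":"number"},"rz":{"type":"number"},"tx":{"type":"number"},"ty":{"type":"number"},"tz":{"type":"number"},"grip":{"type":"number"}}}},"grip_force":{"type":"number"}},"required":["commands"]}

```bash
mkdir -p pics; ls; python3 - <<'E'
from bench import status, eyes, spotter
import cv2
print(status.get_obs())
for n in ("scene","top","wrist"):
    f=eyes.grab_frame(n); cv2.imwrite(f"pics/{n}0.png",f["frame"])
    print(n,f["fx"],f["cx"],f.get("T",f.get("T_tool_cam")))
E
```

```text
pics
{'clock': 0.0, 'joints': array([-1.27212479,  0.47778087,  0.02231559,  1.55645779, -0.01152878,
        1.10931366, -0.08310944]), 'qvel': array([-0.0002882 , -0.00046928, -0.00019533,  0.00090996,  0.0011331 ,
        0.00112983, -0.00212804]), 'tau': array([ 1.19664503e-03, -5.96454120e+01,  1.60864245e+00, -2.81201506e+01,
        1.26033343e-02,  9.27218614e-03, -3.99417024e-05]), 'tcp_pos': array([0.26681628, 0.619373  , 0.23033547]), 'orientation': array([-6.34472035e-01, -3.07657760e+00,  2.84619503e-03]), 'contact_force': array([ 0.0027132 , -0.0390146 , -0.69178905]), 'moment': array([-0.027974  , -0.01022916, -0.02658211]), 'grip_width': 0.08522750765396}
scene 421.0094023199426 260.7940856852354 [[-0.55015544  0.5618809  -0.61775306  1.27471803]
 [ 0.83505959  0.3683031  -0.40869097  0.48036812]
 [-0.00211529 -0.74070418 -0.67182799  0.89525158]
 [ 0.          0.          0.          1.        ]]
top 382.75836904053693 249.99766835656504 [[ 0.02156263 -0.99170257  0.12673227  0.43245717]
 [-0.99958959 -0.02377622 -0.01597976  0.02094825]
 [ 0.01886039 -0.12633569 -0.99180824  1.34670498]
 [ 0.          0.          0.          1.        ]]
wrist 297.3186396354542 257.36477921577404 [[-5.13663871e-04 -9.63366776e-01 -2.68186858e-01  6.73291424e-02]
 [ 9.99999623e-01 -3.07234497e-04 -8.11688433e-04  1.00110928e-03]
 [ 6.99557415e-04 -2.68187174e-01  9.63366571e-01 -1.41174483e-01]
 [ 0.00000000e+00  0.00000000e+00  0.00000000e+00  1.00000000e+00]]
```

View pics/top0.png

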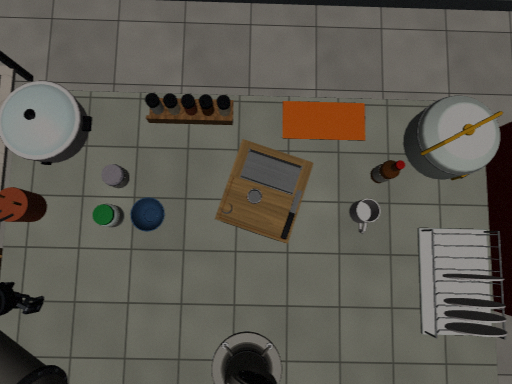

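View pics/scene0.png

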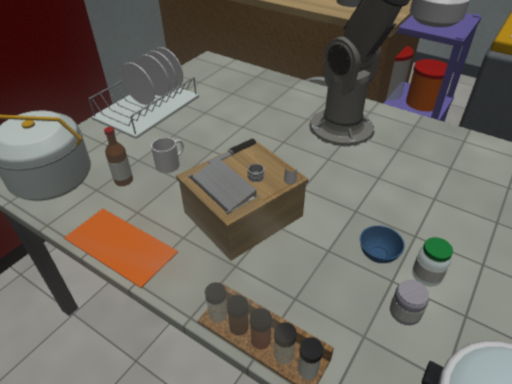

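```bash
cat > h.py <<'E'
from bench import status, eyes, spotter
import numpy as np, cv2
def pts(f,mask):
    v,u=np.nonzero(mask & (f["range_z"]>0)); z=f["range_z"][v,u]
    P=np.c_[(u-f["cx"])/f["fx"]*z,(v-f["cy"])/f["fy"]*z,z]
    return P@f["T"][:3,:3].T+f["T"][:3,3]
E
python3 - <<'E'
from h import *
for c in ("top","scene"):
    f=eyes.grab_frame(c)
    for t in ("stand","flap","tin","salt","knife"):
        m=spotter.masks_of(c,t)
        for d in m[:2]:
            P=pts(f,d["mask"])
            if len(P)==0: continue
            print(c,t,round(d["confidence"],2),len(P),np.round(np.median(P,0),3),np.round(np.percentile(P,2,axis=0),3),np.round(np.percentile(P,98,axis=0),3))
            if t in("stand","flap","knife"):
                top=P[P[:,2]>0.14]; r=cv2.minAreaRect((top[:,:2]*1000).astype(np.float32)); print("   rect",r)
            if t in("tin","salt"):
                top=P[P[:,2]>np.percentile(P[:,2],95)-0.006]; print("   circ",cv2.minEnclosingCircle((top[:,:2]*1000).astype(np.float32)))
E
```

```text
top stand 0.78 6045 [ 0.588 -0.038  0.151] [ 0.444 -0.172  0.145] [0.721 0.088 0.173]
   rect ((582.5225219726562, -42.036102294921875), (240.36717224121094, 271.5309143066406), 72.46898651123047)
top flap 0.71 1532 [ 0.641 -0.06   0.162] [ 0.587 -0.142  0.151] [0.699 0.017 0.175]
   rect ((643.066162109375, -60.81555938720703), (171.53868103027344, 98.57917785644531), 72.69258117675781)
top tin 0.44 144 [ 0.563 -0.011  0.154] [ 0.541 -0.029  0.149] [0.58  0.008 0.182]
   circ ((560.461181640625, -10.652453422546387), 21.266685485839844)
top tin 0.42 940 [0.506 0.355 0.023] [ 0.453  0.296 -0.   ] [0.558 0.399 0.058]
   circ ((503.6885681152344, 345.67303466796875), 57.81287384033203)
top salt 0.57 497 [0.627 0.454 0.082] [0.596 0.428 0.012] [0.659 0.493 0.089]
   circ ((631.92041015625, 463.80877685546875), 33.12052917480469)
top salt 0.4 1653 [ 0.64  -0.06   0.162] [ 0.583 -0.145  0.15 ] [0.7   0.022 0.175]
   circ ((612.356689453125, -51.47599792480469), 85.4405288696289)
top knife 0.61 205 [ 0.514 -0.128  0.159] [ 0.439 -0.153  0.15 ] [ 0.578 -0.102  0.168]
   rect ((508.888763427
[... 586 characters left out ...]
scene flap 0.93 1880 [ 0.644 -0.053  0.163] [ 0.582 -0.143  0.152] [0.7   0.026 0.176]
   rect ((631.4882202148438, -66.94573974609375), (189.9727020263672, 113.6737060546875), 71.51714324951172)
scene tin 0.63 262 [ 0.561 -0.01   0.169] [ 0.539 -0.031  0.152] [0.582 0.012 0.183]
   circ ((560.128662109375, -10.528374671936035), 25.431333541870117)
scene tin 0.28 1335 [0.654 0.465 0.078] [0.606 0.431 0.01 ] [0.669 0.498 0.089]
   circ ((632.8532104492188, 464.354248046875), 34.10249710083008)
scene knife 0.67 195 [ 0.497 -0.119  0.162] [ 0.439 -0.144  0.152] [ 0.548 -0.097  0.168]
   rect ((493.02960205078125, -121.02129364013672), (22.435949325561523, 120.51188659667969), 68.20645904541016)
```

Call:
{"api": "drive_tool", "payload": {"commands": [{"tz": 0.6,"ty": -1,"tx": 0.44,"rz": -0.32,"grip": -1},{"tz": 0.6,"ty": -1,"tx": 0.44,"rz": -0.32,"grip": -1},{"tz": 0.6,"ty": -1,"tx": 0.44,"rz": -0.32,"grip": -1},{"tz": 0.6,"ty": -1,"tx": 0.44,"rz": -0.32,"grip": -1},{"tz": 0.6,"ty": -1,"tx": 0.44,"rz": -0.32,"grip": -1},{"tz": 0.6,"ty": -1,"tx": 0.44,"rz": -0.32,"grip": -1},{"tz": 0.6,"ty": -1,"tx": 0.44,"rz": -0.32,"grip": -1},{"tz": 0.6,"ty": -1,"tx": 0.44,"rz": -0.32,"grip": -1},{"tz": 0.6,"ty": -1,"tx": 0.44,"rz": -0.32,"grip": -1},{"tz": 0.6,"ty": -1,"tx": 0.44,"rz": -0.32,"grip": -1}]}}

```text
validation failed for argument at $.co...
```

Call:
{"api": "drive_tool", "payload": {"commands": [{"ty": -1,"tx": 0.44,"rz": -0.32,"grip": -1},{"ty": -1,"tx": 0.44,"rz": -0.32,"grip": -1},{"ty": -1,"tx": 0.44,"rz": -0.32,"grip": -1},{"ty": -1,"tx": 0.44,"rz": -0.32,"grip": -1},{"ty": -1,"tx": 0.44,"rz": -0.32,"grip": -1},{"ty": -1,"tx": 0.44,"rz": -0.32,"grip": -1},{"ty": -1,"tx": 0.44,"rz": -0.32,"grip": -1},{"ty": -1,"tx": 0.44,"rz": -0.32,"grip": -1},{"ty": -1,"tx": 0.44,"rz": -0.32,"grip": -1},{"ty": -1,"tx": 0.44,"rz": -0.32,"grip": -1}]}}

```text
validation failed for argument at $.co...
```

Call:
{"api": "drive_tool", "payload": {"commands": [{"ty": -1,"tx": 0.44,"rz": -0.32,"grip": -1},{"ty": -1,"tx": 0.44,"rz": -0.32,"grip": -1},{"ty": -1,"tx": 0.44,"rz": -0.32,"grip": -1},{"ty": -1,"tx": 0.44,"rz": -0.32,"grip": -1},{"ty": -1,"tx": 0.44,"rz": -0.32,"grip": -1},{"ty": -1,"tx": 0.44,"rz": -0.32,"grip": -1},{"ty": -1,"tx": 0.44,"rz": -0.32,"grip": -1},{"ty": -1,"tx": 0.44,"rz": -0.32,"grip": -1},{"ty": -1,"tx": 0.44,"rz": -0.32,"grip": -1},{"ty": -1,"tx": 0.44,"rz": -0.32,"grip": -1}]}}

```text
validation failed for argument at $.co...
```

```bash
python3 - <<'E'
from h import *
from scipy.spatial.transform import Rotation as R
o=status.get_obs(); print(o["clock"],o["joints"],o["tcp_pos"]); M=R.from_rotvec(o["orientation"]).as_matrix(); print(M)
f=eyes.grab_frame("wrist"); cv2.imwrite("pics/w1.png",f["frame"])
f=eyes.grab_frame("scene"); cv2.imwrite("pics/s1.png",f["frame"])
E
```

```text
0.75 [-1.27212101  0.47697862  0.02238492  1.55538615 -0.01153201  1.10928044
 -0.08307269] [0.26705095 0.61995933 0.23132781]
[[-9.18403614e-01  3.95644792e-01 -2.29725752e-05]
 [ 3.95644788e-01  9.18403612e-01  8.77441258e-05]
 [ 5.58136024e-05  7.14955426e-05 -9.99999996e-01]]
```

Call:
{"api": "drive_tool", "payload": {"commands": [{"tx": 0.44,"ty": -1,"tz": 0.6,"rx": 0,"ry": 0,"rz": -0.32,"grip": -1}]}}

```text
clock: 0.98
tcp_pos: [0.2744, 0.6, 0.2425]
orientation: [-0.702, -3.061, 0.003]
contact_force: [0.1, -0.0, -0.2]
grip_width: 0.0855
```

Call:
{"api": "drive_tool", "payload": {"commands": [{"tx": 0.44,"ty": -1,"tz": 0.6,"rx": 0,"ry": 0,"rz": -0.32,"grip": -1},{"tx": 0.44,"ty": -1,"tz": 0.6,"rx": 0,"ry": 0,"rz": -0.32,"grip": -1},{"tx": 0.44,"ty": -1,"tz": 0.6,"rx": 0,"ry": 0,"rz": -0.32,"grip": -1},{"tx": 0.44,"ty": -1,"tz": 0.6,"rx": 0,"ry": 0,"rz": -0.32,"grip": -1},{"tx": 0.44,"ty": -1,"tz": 0.6,"rx": 0,"ry": 0,"rz": -0.32,"grip": -1},{"tx": 0.44,"ty": -1,"tz": 0.6,"rx": 0,"ry": 0,"rz": -0.32,"grip": -1},{"tx": 0.44,"ty": -1,"tz": 0.6,"rx": 0,"ry": 0,"rz": -0.32,"grip": -1},{"tx": 0.44,"ty": -1,"tz": 0.6,"rx": 0,"ry": 0,"rz": -0.32,"grip": -1},{"tx": 0.44,"ty": -1,"tz": 0.6,"rx": 0,"ry": 0,"rz": -0.32,"grip": -1},{"tx": 0.44,"ty": -1,"tz": 0.6,"rx": 0,"ry": 0,"rz": -0.32,"grip": -1}]}}

```text
clock: 2.22
tcp_pos: [0.3644, 0.3986, 0.3641]
orientation: [-1.368, -2.828, -0.0]
contact_force: [-0.8, 0.5, 0.1]
grip_width: 0.0852
```

Call:
{"api": "drive_tool", "payload": {"commands": [{"tx": 0.44,"ty": -1,"tz": 0,"rx": 0,"ry": 0,"rz": -0.32,"grip": -1},{"tx": 0.44,"ty": -1,"tz": 0,"rx": 0,"ry": 0,"rz": -0.32,"grip": -1},{"tx": 0.44,"ty": -1,"tz": 0,"rx": 0,"ry": 0,"rz": -0.32,"grip": -1},{"tx": 0.44,"ty": -1,"tz": 0,"rx": 0,"ry": 0,"rz": -0.32,"grip": -1},{"tx": 0.44,"ty": -1,"tz": 0,"rx": 0,"ry": 0,"rz": -0.32,"grip": -1},{"tx": 0.44,"ty": -1,"tz": 0,"rx": 0,"ry": 0,"rz": -0.32,"grip": -1},{"tx": 0.44,"ty": -1,"tz": 0,"rx": 0,"ry": 0,"rz": -0.32,"grip": -1},{"tx": 0.44,"ty": -1,"tz": 0,"rx": 0,"ry": 0,"rz": -0.32,"grip": -1},{"tx": 0.44,"ty": -1,"tz": 0,"rx": 0,"ry": 0,"rz": -0.32,"grip": -1},{"tx": 0.44,"ty": -1,"tz": 0,"rx": 0,"ry": 0,"rz": -0.32,"grip": -1}]}}

```text
clock: 3.48
tcp_pos: [0.4524, 0.1986, 0.3633]
orientation: [1.961, 2.455, 0.0]
contact_force: [0.9, 0.0, -0.5]
grip_width: 0.0859
```

Call:
{"api": "drive_tool", "payload": {"commands": [{"tx": 0.44,"ty": -1,"tz": 0,"rx": 0,"ry": 0,"rz": -0.32,"grip": -1},{"tx": 0.44,"ty": -1,"tz": 0,"rx": 0,"ry": 0,"rz": -0.32,"grip": -1},{"tx": 0.44,"ty": -1,"tz": 0,"rx": 0,"ry": 0,"rz": -0.32,"grip": -1},{"tx": 0.44,"ty": -1,"tz": 0,"rx": 0,"ry": 0,"rz": -0.32,"grip": -1},{"tx": 0.44,"ty": -1,"tz": 0,"rx": 0,"ry": 0,"rz": -0.32,"grip": -1},{"tx": 0.44,"ty": -1,"tz": 0,"rx": 0,"ry": 0,"rz": -0.32,"grip": -1},{"tx": 0.44,"ty": -1,"tz": 0,"rx": 0,"ry": 0,"rz": -0.32,"grip": -1},{"tx": 0.44,"ty": -1,"tz": 0,"rx": 0,"ry": 0,"rz": -0.32,"grip": -1},{"tx": 0.44,"ty": -1,"tz": 0,"rx": 0,"ry": 0,"rz": -0.32,"grip": -1},{"tx": 0.44,"ty": -1,"tz": 0,"rx": 0,"ry": 0,"rz": -0.32,"grip": -1}]}}

```text
clock: 4.72
tcp_pos: [0.5405, -0.0014, 0.3633]
orientation: [2.456, 1.959, -0.0]
contact_force: [-0.2, 0.0, 0.0]
grip_width: 0.0854
```

```bash
python3 - <<'E'
from h import *
from scipy.spatial.transform import Rotation as R
o=status.get_obs(); print(o["clock"],o["joints"],o["tcp_pos"]); M=R.from_rotvec(o["orientation"]).as_matrix(); print(M.round(3))
f=eyes.grab_frame("wrist"); cv2.imwrite("pics/w1.png",f["frame"])
f=eyes.grab_frame("scene"); cv2.imwrite("pics/s1.png",f["frame"])
E
```

```text
4.725 [-0.63610415  0.15731923  0.60569378  1.73137111 -0.09313936  1.28170699
 -0.23365381] [ 0.54045096 -0.00139553  0.36327557]
[[ 0.222  0.975  0.   ]
 [ 0.975 -0.222 -0.   ]
 [-0.     0.    -1.   ]]
```

View pics/w1.png

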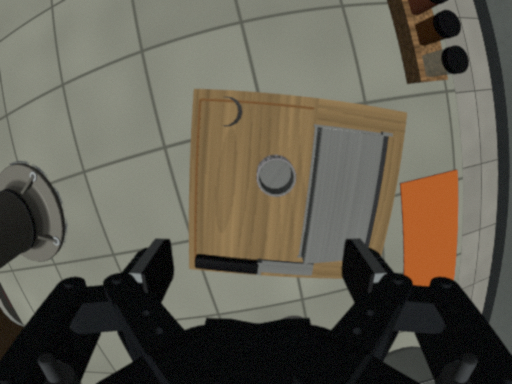

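View pics/s1.png

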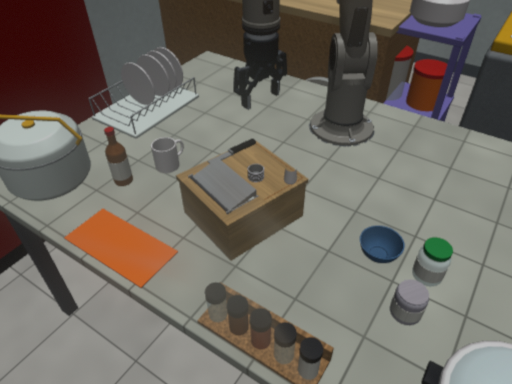

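```bash
cat >> h.py <<'E'
from scipy.spatial.transform import Rotation as R
def wpts(f):
    v,u=np.mgrid[0:384,0:512].astype(float)
    dx=(u-f["cx"])/f["fx"]; dy=(v-f["cy"])/f["fy"]; th=np.hypot(dx,dy); z=f["range_z"]
    k=np.tan(np.minimum(th,1.5))/np.maximum(th,1e-9)
    P=np.stack([dx*k*z,dy*k*z,z],-1); P[(z<=0)|(th>1.4)]=np.nan
    T=f["T_tool_cam"]; return P@T[:3,:3].T+T[:3,3]
def tow(P,o): return P@R.from_rotvec(o["orientation"]).as_matrix().T+o["tcp_pos"]
E
python3 - <<'E'
from h import *
o=status.get_obs()
f=eyes.grab_frame("wrist"); P=wpts(f)
q=P.reshape(-1,3); q=q[np.isfinite(q).all(1)]
g=q[(abs(q[:,1])<0.08)&(abs(q[:,0])<0.03)&(q[:,2]>-0.08)&(q[:,2]<0.03)]
for s in(-1,1):
    a=g[g[:,1]*s>0]; print(len(a)); t=a[a[:,2]>a[:,2].max()-0.006]; print("tip",a[:,2].max(),t.min(0),t.max(0)); 
W=tow(P,o)
for t in ("tin","salt","flap","stand","knife","flap_edge"):
    for d in spotter.masks_of("wrist",t)[:2]:
        p=W[d["mask"]]; p=p[np.isfinite(p).all(1)]
        if not len(p): continue
        print(t,round(d["confidence"],2),len(p),np.round(np.median(p,0),3),np.percentile(p,2,axis=0).round(3),np.percentile(p,98,axis=0).round(3))
        if t=="tin" or t=="salt":
            tp=p[p[:,2]>0.176]; 
            if len(tp)>4: print("  circ",cv2.minEnclosingCircle((tp[:,:2]*1000).astype(np.float32)))
        else:
            tp=p[p[:,2]>0.14]
            if len(tp)>4: print("  rect",cv2.minAreaRect((tp[:,:2]*1000).astype(np.float32)))
E
```

```text
8468
tip -0.011097788115568302 [-0.00982118 -0.04884015 -0.01708216] [ 0.01234963 -0.04147711 -0.01109779]
8518
tip -0.010574089358520528 [-0.01087885  0.04281935 -0.01657143] [ 0.01196329  0.0503646  -0.01057409]
tin 0.84 1323 [ 0.561 -0.012  0.153] [ 0.54  -0.03   0.149] [0.581 0.012 0.179]
  circ ((561.2662963867188, -8.73543643951416), 22.51997184753418)
salt 0.42 59 [0.535 0.067 0.175] [0.527 0.061 0.162] [0.538 0.083 0.186]
  circ ((531.8036499023438, 72.06413269042969), 11.700359344482422)
flap 0.91 8521 [ 0.636 -0.048  0.163] [ 0.582 -0.13   0.151] [0.698 0.024 0.173]
  rect ((643.3506469726562, -60.75579833984375), (170.78207397460938, 97.16536712646484), 72.66488647460938)
stand 0.88 31729 [ 0.582 -0.019  0.149] [ 0.449 -0.139  0.147] [0.719 0.09  0.171]
  rect ((581.6609497070312, -41.29811096191406), (240.04747009277344, 271.1412353515625), 72.52024841308594)
knife 0.6 1670 [ 0.505 -0.122  0.158] [ 0.437 -0.155  0.149] [ 0.581 -0.096  0.164]
  rect ((508.3092346191406, -125.8453369140625), (32.41542434692383, 163.7141571044922), 73.82455444335938)
flap_edge 0.71 8413 [ 0.636 -0.049  0.163] [ 0.583 -0.129  0.152] [0.698 0.024 0.173]
  rect ((629.5797729492188, -61.92969512939453), (180.70651245117188, 120.4696044921875), 72.81193542480469)
```

Call:
{"api": "drive_tool", "payload": {"commands": [{"tx": 0.5,"ty": -0.175,"tz": 0,"rx": 0,"ry": 0,"rz": -0.59,"grip": -1},{"tx": 0.5,"ty": -0.175,"tz": 0,"rx": 0.15,"ry": 0.477,"rz": 0,"grip": -1},{"tx": 0.5,"ty": -0.175,"tz": 0,"rx": 0.15,"ry": 0.477,"rz": 0,"grip": -1},{"tx": 0.5,"ty": -0.175,"tz": -0.5,"rx": 0.15,"ry": 0.477,"rz": 0,"grip": -1},{"tx": 0.5,"ty": -0.175,"tz": -1,"rx": 0.15,"ry": 0.477,"rz": 0,"grip": -1},{"tx": 0,"ty": 0,"tz": -1,"rx": 0.15,"ry": 0.477,"rz": 0,"grip": -1},{"tx": 0,"ty": 0,"tz": -1,"rx": 0,"ry": 0,"rz": 0,"grip": -1},{"tx": 0,"ty": 0,"tz": -1,"rx": 0,"ry": 0,"rz": 0,"grip": -1},{"tx": 0,"ty": 0,"tz": -1,"rx": 0,"ry": 0,"rz": 0,"grip": -1},{"tx": 0,"ty": 0,"tz": -1,"rx": 0,"ry": 0,"rz": 0,"grip": -1}]}}

```text
clock: 6.42
tcp_pos: [0.5897, -0.0172, 0.2326]
orientation: [-2.293, -1.686, 0.295]
contact_force: [-0.3, -0.4, -0.5]
grip_width: 0.0857
```

```bash
cat >> h.py <<'E'
S=np.array([.582,-.0415,.15]); A=np.radians(-17.5)
U=np.array([np.cos(A),np.sin(A),0]); V=np.array([-np.sin(A),np.cos(A),0]); B=np.stack([U,V,[0,0,1]])
def tost(p): return (np.asarray(p)-S)@B.T   # stand xy, z above board top
def rep(o):
    M=R.from_rotvec(o["orientation"]).as_matrix(); m=B@M
    t=lambda y:np.round((tost(o["tcp_pos"])+m@[0,y,-.0105])*1000,1)
    print("clk",round(o["clock"],2),"TCP",np.round(tost(o["tcp_pos"])*1000,1),"yv",m[:,1].round(3),"zv",m[:,2].round(3))
    print(" Rin",t(-.042),"Fin",t(.042),"Fout",t(.05),"F",np.round(o["contact_force"],1))
def look(k):
    o=status.get_obs(); rep(o)
    f=eyes.grab_frame("wrist"); cv2.imwrite(f"pics/w{k}.png",f["frame"])
    W=tow(wpts(f),o)
    f=eyes.grab_frame("scene"); cv2.imwrite(f"pics/s{k}.png",cv2.resize(f["frame"][110:290,130:370],(800,600),interpolation=cv2.INTER_CUBIC))
    for t in ("tin",):
        for d in spotter.masks_of("wrist",t)[:1]:
            p=W[d["mask"]]; p=p[np.isfinite(p).all(1)]; tp=p[(p[:,2]>.176)&(p[:,2]<.19)]
            if len(tp)>9: c=cv2.minEnclosingCircle((tp[:,:2]*1000).astype(np.float32)); print("tin wrist",d["confidence"],tost(np.r_[np.array(c[0])/1000,.15])*1000,c[1])
    return W
E
python3 -c "
from h import *
look(2)"
```

```text
clk 6.42 TCP [ 0.1 25.5 82.6] yv [ 0.94   0.003 -0.341] zv [-0.341  0.    -0.94 ]
 Rin [-35.8  25.4 106.8] Fin [43.1 25.6 78.1] Fout [50.6 25.6 75.4] F [-0.3 -0.4 -0.5]
tin wrist 0.81 [-29.38408189  25.02551561   0.        ] 22.5681095123291
```

View pics/w2.png

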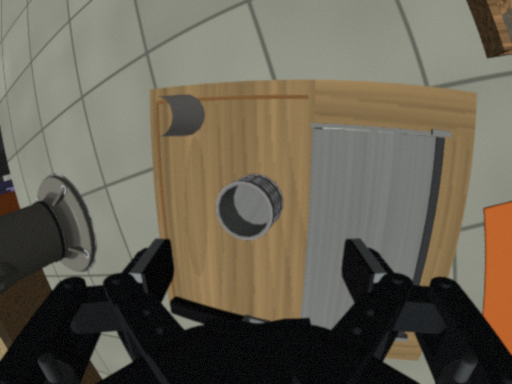

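View pics/s2.png

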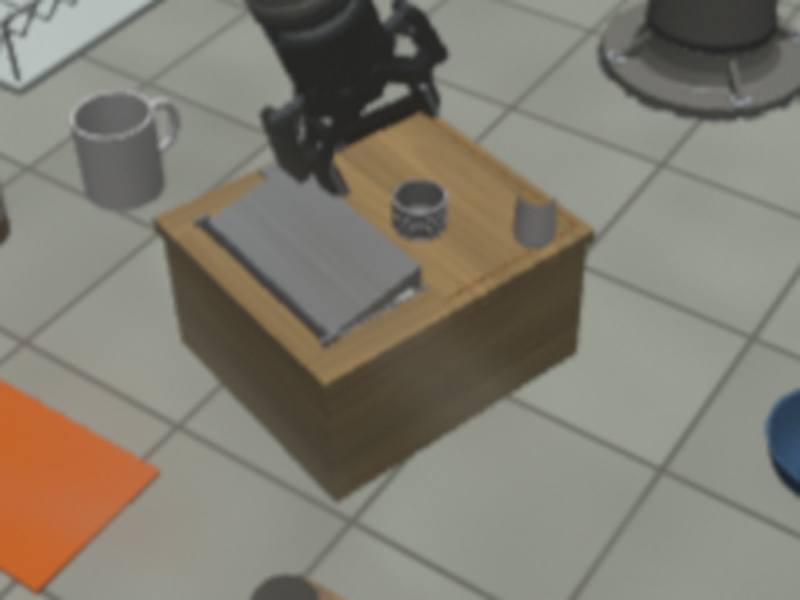

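Call:
{"api": "drive_tool", "payload": {"commands": [{"tx": 0.35,"ty": -0.16,"tz": 0,"rx": 0,"ry": 0,"rz": 0,"grip": -1},{"tx": -0.245,"ty": 0.077,"tz": -0.706,"rx": 0,"ry": 0,"rz": 0,"grip": -1},{"tx": -0.245,"ty": 0.077,"tz": -0.706,"rx": 0,"ry": 0,"rz": 0,"grip": -1},{"tx": -0.245,"ty": 0.077,"tz": -0.706,"rx": 0,"ry": 0,"rz": 0,"grip": -1},{"tx": -0.245,"ty": 0.077,"tz": -0.706,"rx": 0,"ry": 0,"rz": 0,"grip": -1},{"tx": 0,"ty": 0,"tz": 0,"rx": 0,"ry": 0,"rz": 0,"grip": -1}]}}

```text
clock: 7.32
tcp_pos: [0.5761, -0.0142, 0.1756]
orientation: [-2.291, -1.684, 0.299]
contact_force: [0.4, -0.4, 0.2]
grip_width: 0.0856
```

```bash
python3 -c "
from h import *
look(3)"
```

```text
clk 7.33 TCP [-13.8  24.3  25.6] yv [ 0.939  0.002 -0.344] zv [-0.344 -0.001 -0.939]
 Rin [-49.6  24.2  49.9] Fin [29.2 24.4 20.9] Fout [36.7 24.4 18.2] F [ 0.4 -0.4  0.2]
tin wrist 0.74 [-29.39529559  24.83172145   0.        ] 22.738683700561523
```

View pics/w3.png

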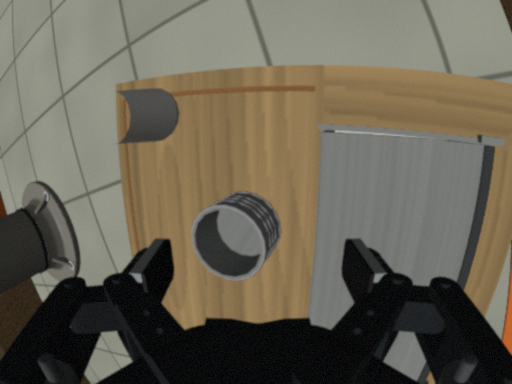

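View pics/s3.png

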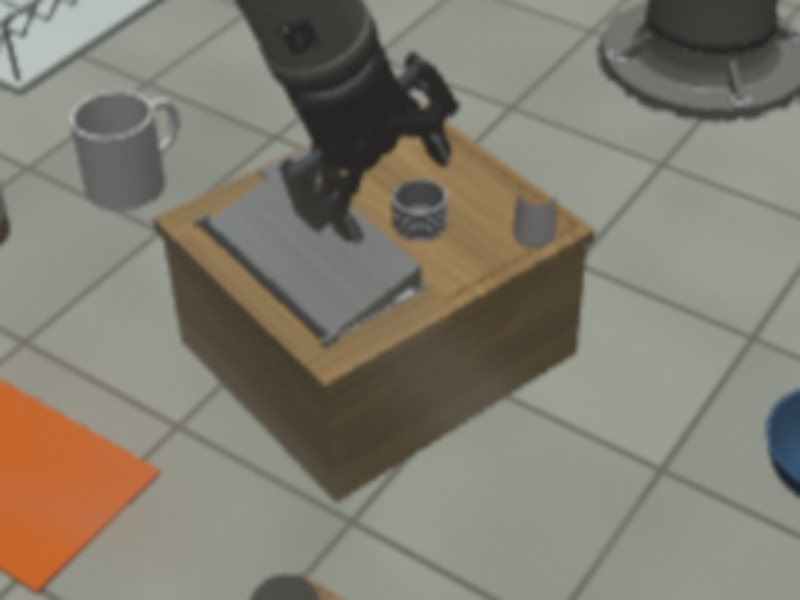

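Call:
{"api": "drive_tool", "payload": {"commands": [{"tx": -0.122,"ty": 0.038,"tz": -0.353,"rx": 0,"ry": 0,"rz": 0,"grip": -1},{"tx": -0.122,"ty": 0.038,"tz": -0.353,"rx": 0,"ry": 0,"rz": 0,"grip": -1},{"tx": -0.122,"ty": 0.038,"tz": -0.353,"rx": 0,"ry": 0,"rz": 0,"grip": -1},{"tx": -0.122,"ty": 0.038,"tz": -0.353,"rx": 0,"ry": 0,"rz": 0,"grip": -1},{"tx": 0,"ty": 0,"tz": 0,"rx": 0,"ry": 0,"rz": 0,"grip": -1}]}}

```text
clock: 8.1
tcp_pos: [0.5666, -0.0113, 0.1479]
orientation: [-2.291, -1.684, 0.299]
contact_force: [-0.9, 0.3, 1.0]
grip_width: 0.0859
```

```bash
python3 -c "
from h import *
look(4)"
```

```text
clk 8.1 TCP [-23.7  24.2  -2.1] yv [ 0.939  0.002 -0.344] zv [-0.344 -0.001 -0.939]
 Rin [-59.6  24.1  22.2] Fin [19.3 24.3 -6.7] Fout [26.8 24.3 -9.4] F [-0.9  0.3  1. ]
tin wrist 0.85 [-29.36858125  24.75572222   0.        ] 23.080448150634766
```

View pics/w4.png

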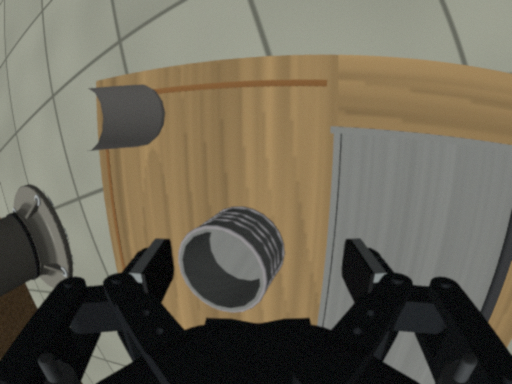

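View pics/s4.png

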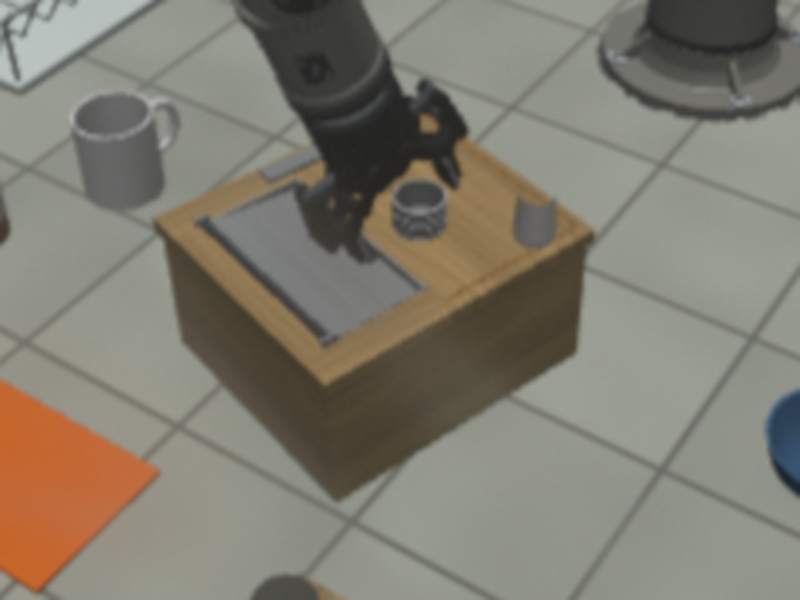

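Call:
{"api": "drive_tool", "payload": {"commands": [{"tx": 0.19,"ty": -0.06,"tz": -0.1,"rx": 0,"ry": 0,"rz": 0,"grip": -1},{"tx": 0.19,"ty": -0.06,"tz": -0.1,"rx": 0,"ry": 0,"rz": 0,"grip": -1},{"tx": 0.19,"ty": -0.06,"tz": -0.1,"rx": 0,"ry": 0,"rz": 0,"grip": -1},{"tx": 0.19,"ty": -0.06,"tz": -0.1,"rx": 0,"ry": 0,"rz": 0,"grip": -1},{"tx": 0.19,"ty": -0.06,"tz": -0.1,"rx": 0,"ry": 0,"rz": 0,"grip": -1},{"tx": 0.19,"ty": -0.06,"tz": -0.1,"rx": 0,"ry": 0,"rz": 0,"grip": -1},{"tx": 0,"ty": 0,"tz": 0,"rx": 0,"ry": 0,"rz": 0,"grip": -1}]}}

```text
clock: 9.12
tcp_pos: [0.5907, -0.0189, 0.1363]
orientation: [-2.293, -1.685, 0.296]
contact_force: [-1.1, 1.3, 2.1]
grip_width: 0.0855
```

```bash
python3 -c "
from h import *
look(5)"
```

```text
clk 9.12 TCP [  1.5  24.1 -13.7] yv [ 0.94   0.002 -0.342] zv [-0.342 -0.    -0.94 ]
 Rin [-34.4  24.1  10.5] Fin [ 44.5  24.2 -18.2] Fout [ 52.1  24.2 -21. ] F [-1.1  1.3  2.1]
tin wrist 0.8 [-6.82188482 23.63817707  0.        ] 23.611726760864258
```

View pics/w5.png

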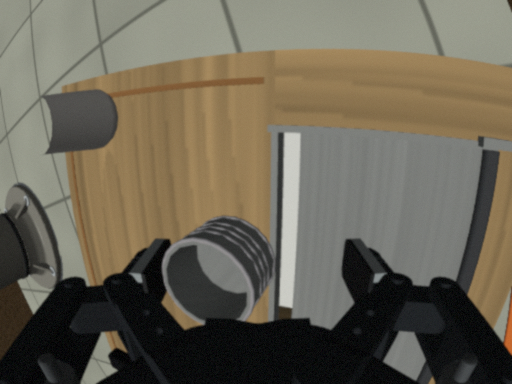

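View pics/s5.png

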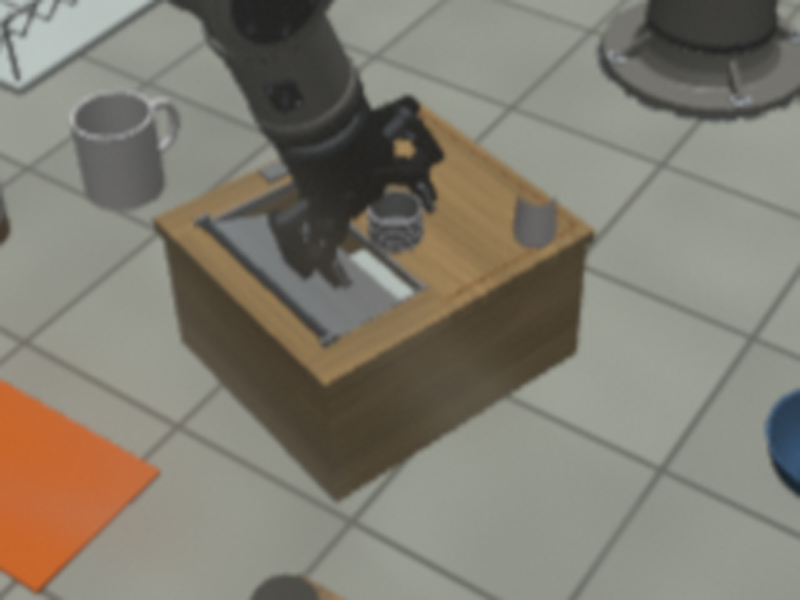

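Call:
{"api": "drive_tool", "payload": {"commands": [{"tx": 0.19,"ty": -0.06,"tz": -0.08,"rx": 0,"ry": 0,"rz": 0,"grip": -1},{"tx": 0.19,"ty": -0.06,"tz": -0.08,"rx": 0,"ry": 0,"rz": 0,"grip": -1},{"tx": 0.19,"ty": -0.06,"tz": -0.08,"rx": 0,"ry": 0,"rz": 0,"grip": -1},{"tx": 0.19,"ty": -0.06,"tz": 0,"rx": 0,"ry": 0,"rz": 0,"grip": -1},{"tx": 0.19,"ty": -0.06,"tz": 0,"rx": 0,"ry": 0,"rz": 0,"grip": -1},{"tx": 0,"ty": 0,"tz": 0,"rx": 0,"ry": 0,"rz": 0,"grip": -1}]}}

```text
clock: 10.02
tcp_pos: [0.6091, -0.0247, 0.1315]
orientation: [-2.292, -1.684, 0.298]
contact_force: [-4.5, 0.9, 3.0]
grip_width: 0.0852
```

```bash
python3 -c "
from h import *
look(6)"
```

```text
clk 10.03 TCP [ 20.8  24.1 -18.5] yv [ 0.939  0.002 -0.343] zv [-0.343 -0.    -0.939]
 Rin [-15.   24.1   5.8] Fin [ 63.9  24.2 -23. ] Fout [ 71.4  24.2 -25.8] F [-4.5  0.9  3. ]
tin wrist 0.88 [15.02944374 24.02600317  0.        ] 23.00245475769043
```

View pics/s6.png

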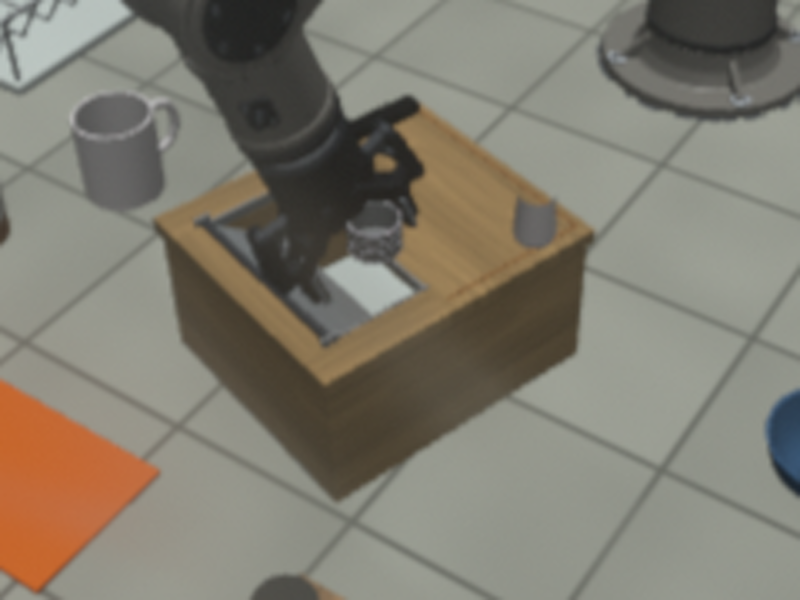

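View pics/w6.png

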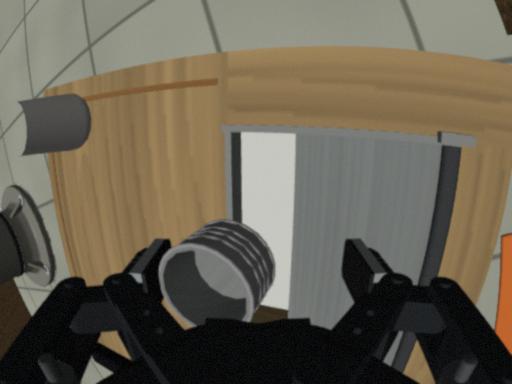

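Call:
{"api": "drive_tool", "payload": {"commands": [{"tx": 0.19,"ty": -0.06,"tz": 0,"rx": 0,"ry": 0,"rz": 0,"grip": -1},{"tx": 0.19,"ty": -0.06,"tz": 0,"rx": 0,"ry": 0,"rz": 0,"grip": -1},{"tx": 0.19,"ty": -0.06,"tz": 0,"rx": 0,"ry": 0,"rz": 0,"grip": -1},{"tx": 0,"ty": 0,"tz": 0,"rx": 0,"ry": 0,"rz": 0,"grip": -1},{"tx": 0,"ty": 0,"tz": 0,"rx": 0,"ry": 0,"rz": 0,"grip": -1}]}}

```text
clock: 10.8
tcp_pos: [0.6186, -0.0277, 0.131]
orientation: [-2.289, -1.682, 0.301]
contact_force: [-9.9, 3.3, 1.4]
grip_width: 0.0854
```

```bash
python3 -c "
from h import *
look(7)"
```

```text
clk 10.8 TCP [ 30.8  24.2 -19. ] yv [ 0.938  0.002 -0.347] zv [-0.347 -0.001 -0.938]
 Rin [-5.  24.1  5.4] Fin [ 73.8  24.3 -23.8] Fout [ 81.3  24.3 -26.6] F [-9.9  3.3  1.4]
```

View pics/s7.png

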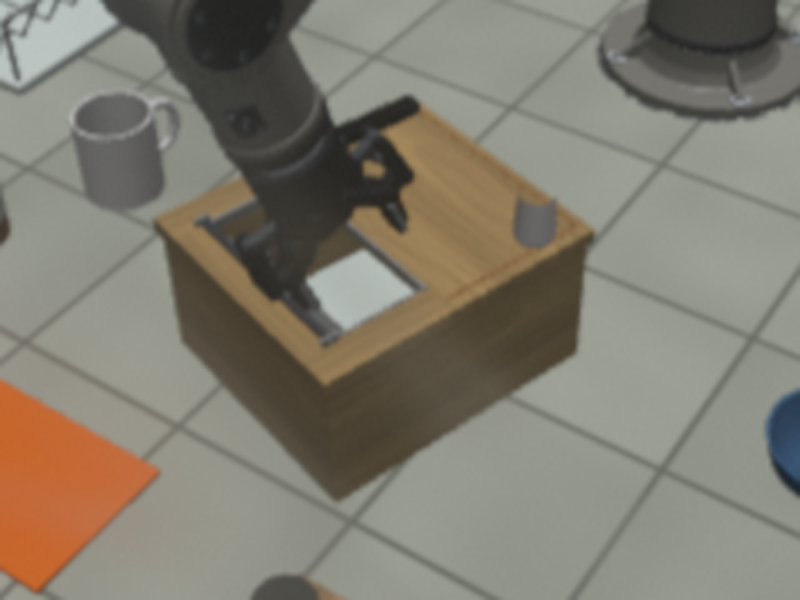

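View pics/w7.png

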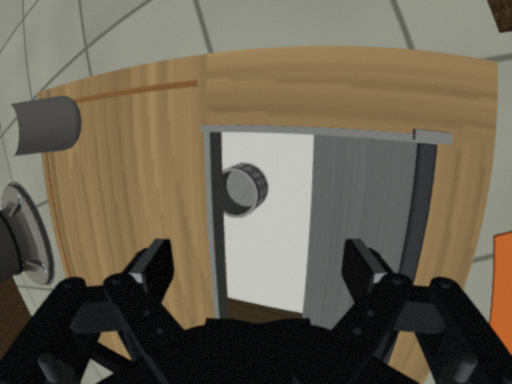

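Call:
{"api": "drive_tool", "payload": {"commands": [{"tx": -0.15,"ty": 0.05,"tz": 0.2,"rx": 0,"ry": 0,"rz": 0,"grip": -1},{"tx": -0.15,"ty": 0.05,"tz": 0.4,"rx": 0,"ry": 0,"rz": 0,"grip": -1},{"tx": -0.1,"ty": 0.03,"tz": 0.4,"rx": 0,"ry": 0,"rz": 0,"grip": -1},{"tx": 0,"ty": 0,"tz": 0.4,"rx": 0,"ry": 0,"rz": 0,"grip": -1},{"tx": 0,"ty": 0,"tz": 0.4,"rx": 0,"ry": 0,"rz": 0,"grip": -1},{"tx": 0,"ty": 0,"tz": 0.5,"rx": 0,"ry": 0,"rz": 0,"grip": -1},{"tx": 0,"ty": 0,"tz": 0.8,"rx": 0,"ry": 0,"rz": 0,"grip": -1},{"tx": 0,"ty": 0,"tz": 1,"rx": 0,"ry": 0,"rz": 0,"grip": -1},{"tx": 0,"ty": 0,"tz": 1,"rx": 0,"ry": 0,"rz": 0,"grip": -1},{"tx": 0,"ty": 0,"tz": 1,"rx": 0,"ry": 0,"rz": 0,"grip": -1}]}}

```text
clock: 12.2
tcp_pos: [0.6129, -0.0258, 0.2556]
orientation: [-2.293, -1.685, 0.296]
contact_force: [-0.2, -0.2, -1.0]
grip_width: 0.0856
```

Call:
{"api": "drive_tool", "payload": {"commands": [{"tx": 0,"ty": 0,"tz": 1,"rx": 0,"ry": 0,"rz": 0,"grip": -1},{"tx": 0,"ty": 0,"tz": 1,"rx": 0,"ry": 0,"rz": 0,"grip": -1},{"tx": 0,"ty": 0,"tz": 0.5,"rx": 0,"ry": 0,"rz": 0,"grip": -1},{"tx": 0,"ty": 0,"tz": 0,"rx": 0,"ry": 0,"rz": 0,"grip": -1},{"tx": 0,"ty": 0,"tz": 0,"rx": 0,"ry": 0,"rz": 0,"grip": -1}]}}

```text
clock: 12.82
tcp_pos: [0.6124, -0.0256, 0.303]
orientation: [-2.292, -1.684, 0.298]
contact_force: [0.3, 0.1, -0.2]
grip_width: 0.0854
```

```bash
python3 -c "
from h import *
W=look(8)
f=eyes.grab_frame('scene')
for d in spotter.masks_of('scene','flap')[:1]:
    P=tost(pts(f,d['mask'])); i=(P[:,0]>15)&(P[:,0]<1); 
    q=P[(P[:,0]>.02)&(P[:,0]<.1)&(abs(P[:,1])<.08)&(P[:,2]<.05)]; print(len(q),np.polyfit(q[:,0],q[:,2],1))
q=tost(W.reshape(-1,3)); q=q[np.isfinite(q).all(1)]; q=q[(q[:,0]>.025)&(q[:,0]<.1)&(abs(q[:,1])<.08)&(q[:,2]<.04)]; print(len(q),np.polyfit(q[:,0],q[:,2],1))
"
```

```text
clk 12.82 TCP [ 24.2  24.3 153. ] yv [ 0.939  0.002 -0.343] zv [-0.343 -0.001 -0.939]
 Rin [-11.7  24.2 177.3] Fin [ 67.2  24.4 148.5] Fout [ 74.8  24.4 145.7] F [ 0.3  0.1 -0.2]
1421 [-0.24472623  0.0294078 ]
10583 [-0.24569985  0.02687783]
```

View pics/s8.png

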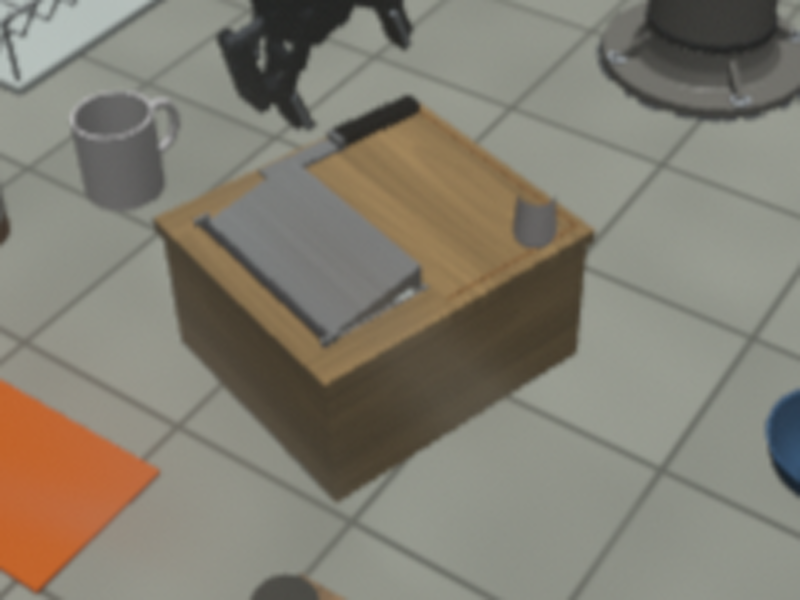

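View pics/w8.png

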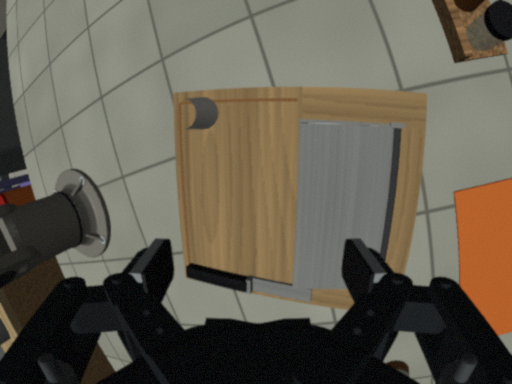

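```bash
python3 -c "
from bench import workorder
print(workorder.hand_in())"
```

```text
the job is handed in; nothing more can be done
None
```

The tin is in the scrap box and the flap has sprung shut behind it; I handed the job in with the clock at about 13 s of the 45 s allowed.

I turned the jaws along the stand's x axis and tilted them 20°. The front finger pressed the flap open to about 0.6 rad while the tin was still on the board, and about 1 rad near the end. Both angles are worked out from the fingertip position, not measured. The rear finger then pushed the tin along the board and over the edge.

- **Tin:** the last wrist picture before the flap closed shows it on the box floor, with its top open towards the camera. I did not measure its height in the box. It cannot be seen through the shut flap, so I could not confirm it is still at rest.
- **Flap:** the depth images from the scene and wrist cameras both give the plate a slope of about -0.245. That matches the shut ramp of 23 mm over 90 mm (about 0.25).
- **Other things:** the last pictures show the knife, salt and mug where they stood at the start. I judged that by eye and did not re-measure them.
- **Robot:** the gripper is clear, with its fingertips about 145 mm above the board and no contact force. The highest contact force I read was about 10 N, as the tin went over the edge.

The first batch of moves was refused because each row needs every field; nothing had moved by then. No check failed or disagreed, though the salt pot was only partly detected and I judged its position roughly.

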